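# Switch on the stage drives at the guarded toggle

### The arm

A 6-joint arm with a two-finger parallel gripper is mounted at the origin on the work surface. World frame = base frame: x ahead of the robot, y to its left, z up, the work surface at z = 0. Lengths are in m, angles in rad, forces in N, time in s.
With the tool pointing down it reaches from about 0.2 to 0.875 m from the base axis. Payload 3.4 kg.
Tool frame: the origin (TCP) lies midway between the tips of the shut fingers; the grasp point (between the pads) lies ctrl.tcp_to_grasp behind it (ctrl.tcp_to_grasp is the distance from the TCP to the grasp point, in m); z points along the fingers, y is the line along which they close (so a half turn about z gives the same grasp; the last joint's range is limited). The gripper opens to 94 mm and grips with 3 to 60 N. Pads are 16 mm wide; open, the fingers measure 119 mm over their backs; the gripper's body (75 mm by 177 mm) begins 78 mm behind the grasp point.
Start: joints at [-1.381, 0.276, 1.505, -0, 1.361, -0.121], TCP at [0.176, -0.547, 0.205] pointing down, gripper open.
Joint ranges: [-2.89, 2.89], [-0.75, 2.08], [0.22, 2.7], [-1.18, 4.32], [0.11, 2.71], [-2.7, 2.7]. Speed limits (rad/s): [2.57, 2.57, 3.14, 3.14, 3.14, 3.14].

### API

Orientations are given as a unit quaternion [x, y, z, w].
In Python, from workcell import ctrl gives the robot as it stands. The module is installed in compiled form; this text tells all that it offers.
- The arm moves only by the tool jog_arm, never from a script. Its argument "steps" is a list of rows, each an object with "fingers": the opening, from -1 (shut) to 1 (fully open); "slide": the shift along the tool's x, y, z as a fraction of full scale, a list of three; "turn": the turn about the tool's z as a fraction of full scale. In form: [{"fingers": fingers, "slide": [x, y, z], "turn": turn}, ...]. A call has 1 to 5 rows; each row shifts and turns the commanded pose from where the row before left it, along the tool's axes as they then stand; what a row does not reach is not made up. Full scale, the value 1, is 40 mm for a shift and 0.1 rad for a turn. A row lasts 1/10 s, in which the tool goes at most 50 mm and 8.59 degrees, less where a joint would pass 70% of its speed; a pose out of reach is approached as far as the arm can. A call with a number of a shift or a turn outside -1 to 1 is refused whole. A call with a gripper value outside its range is refused whole. The fingers move at their own pace and stop on an object; "newtons" is the grip in N (left out, the last holds). Time passes only in rows, so rows that do not move let the fingers close. It gives the time, the measured TCP pose, the force, the opening and the grip force at its end, in the units of the state.
- ctrl.sense(): the state, without advancing time (a new reading comes with each control period).
- ctrl.camera(name): name is "scene" or "side" or "wrist"; returns a dict with "frame" (384x512x3 uint8, blue, green, red), "mtx" (3x3 intrinsics, pixels), "rvec" (rotation vector, rad) and "tvec" (3), from world to camera coordinates, as OpenCV has them. Camera axes: x right, y down, z forward; pixel columns grow to the right and rows downward; lengths in m; the calibration is good to about 2 mm. The wrist camera is an equidistant fisheye: a pixel r from the principal point sees the ray r / f radians off the axis. A picture is of the moment at which its call begins. There is no depth.
- ctrl.close_job(): hands the job in; it is judged then, once.
Trained networks look in the newest picture that a camera, given by its name, has taken for a name from the list of things; names that differ only in an ending like _2 or _b are one class to them, and where a whole thing is asked for, a point or a joint stands for the part that bears it (a point fixed in the world has none). Each returns a list of dicts, best first, with "conf" (0 to 1); they miss things now and then, are a little off and sometimes report something else, mostly with a low value. They report only what shows in the picture. A call takes as long as a camera call. They do not tell look-alikes from the thing itself.
- ctrl.recognise(camera, thing): "box" ([left, top, right, bottom] in pixels, round what is visible of it).
- ctrl.regions_of(camera, thing): "pixels" (384x512 bool, what is visible of it) and "box" ([left, top, right, bottom] in pixels, round what is visible of it).
The state is a dict: "time_s": time; "q": joint angles; "joint_vel": joint speeds; "joint_torque": joint torques, N m; "eef_pos": TCP position; "eef_rot": TCP orientation; "force": force on the tool from outside, world axes, zero at the start; "moment": the same for the moment, N m; "width": finger opening in m; "grasp_force": force on a finger pad.
Only numpy, scipy, OpenCV 4.12 (cv2) and the standard library are available. Lean on these libraries where they do the work, as an engineer would, in place of code of your own. Each camera call takes 0.05 s, during which the arm holds its last target. There are 200 camera calls.

### The job

Power up the scanning stage at its control box: lift the sprung guard with a fingertip or the back of a finger, and while it is held up flip the toggle beneath it fully over, away from the robot's side towards the guard's hinge. Then draw the finger out so that the guard drops fully shut over the switched-on toggle. Leave the mushroom stop button, the vial on the box and the things around it alone.

Things in the scene. Friction and masses are not known exactly. Their poses are not given: they have to be found in the camera images.
- control_box: Ivory instrument box, 220 x 220 x 75 mm high, fixed to the bench. Origin: centre of its underside. Its -x face is the operator's side, towards the robot. On its flat top: the guarded toggle in the middle on a 2 mm plate, a flat key switch (6 mm) and two pilot lamps (8 mm high), a red stop button and a loose vial. In front of the guard (-x side) nothing is higher than 8 mm.
- guard (a joint): Hinge angle of the guard (rad): 0 = shut, grows as its front lifts, stop at 1.25. A dark steel hood, 66 mm wide, 60 inside, walls 3 mm. Shut, its top lies 49 mm above the box's top and reaches 76 mm forward of the hinge; a 12 mm slot in it shows the toggle. A light spring and its weight push it shut from every angle (about 1 N at the lip): it drops when nothing holds it up.
- guard_hinge (a point): Middle of the guard's hinge axis, which runs along the box's y, 40 mm behind (+x) the box's centre and 14 mm above the box's top. Axes as the box's. Does not move with the guard.
- guard_lip (a point): Middle of the front edge, underside, of the guard's lip: a flange 66 mm wide, 3 mm thick, that juts 9 mm forward (-x) from the foot of the guard's front. Moves with the guard. Shut, it is 85 mm in front of (-x) and 10 mm above the hinge point, so 24 mm above the box's top; the space below it is open.
- toggle (a joint): Angle of the toggle (rad): 0 = off, leaning 0.28 towards the box's -x side (the operator); 0.56 = on, leaning as far to +x (towards the hinge). Its pivot runs along the box's y, above the box's centre, 10 mm over the box's top. An over-centre spring holds it at either end; it snaps over once pushed past upright, with about 2 N at the tip.
- toggle_tip (a point): Centre of the rounded tip of the toggle's steel bat lever, 27 mm from its pivot; the lever is about 10 mm thick there and ends 5 mm beyond this point. It moves with the toggle.
- stop_button (a joint): Travel of the red mushroom stop button (m): 0 = released, 0.005 = pressed. It stands on the box's top at x +72, y +76 mm from the box's centre, 38 mm across, its head 26 to 38 mm above the top. To be left alone.
- vial: Small amber glass vial, 22 mm across, 46 mm high, standing loose on the box's top behind the guard, on the side away from the stop button. Origin: centre of its underside.
- wash_bottle: White plastic bottle with a green cap, 66 mm across, 150 mm high, standing on the bench to one side of the box. Origin: centre of its underside.
- slide_box: Flat grey plastic box, 87 x 92 x 36 mm, on the bench to the other side of the control box. Origin: centre of its underside.
- screwdriver: Screwdriver about 160 mm long lying on the bench in front of the control box (its -x side), along that face. Its x runs from handle to tip.
Not all that is in view belongs to the job. Of the things that look like the wash_bottle, the middle-sized one is meant.

How it is judged:
By the outcome, as a careful person would: the job done as asked, in the order asked, and still so for the second after the job is handed in, with the robot touching nothing.
It also fails if it takes over 32 s, if anything falls off the work surface, if the arm or the gripper's body presses on something with over 40 N, if the wrist force passes 120 N, or if a joint passes its speed limit or range.

## Working session

There is one attempt and no reset: what is moved stays moved. The work goes in short steps, Python scripts to look and compute and a tool call to move; the robot and the scene stay as the last step left them, time stands still between calls to the robot, and variables do not carry over. Pictures are saved under pics/ and viewed, at most 10 in all, crops included, and the job is handed in when it is done.

Besides the shell and the picture viewer there is one more tool, called after "Request:" by a JSON object that holds its "method" and its "body", one argument or row to a line. jog_arm: Moves the arm, as the interface text tells. Its arguments: {"type":"object","properties":{"steps":{"type":"array","items":{"type":"object","properties":{"fingers":{"type":"number"},"slide":{"type":"array","items":{"type":"number","minimum":-1,"maximum":1}},"turn":{"type":"number","minimum":-1,"maximum":1}}}},"newtons":{"type":"number"}},"required":["steps"]}

```bash
mkdir -p pics; cat > h.py <<'E'
import numpy as np, cv2
from workcell import ctrl
def cam(n):
    c=ctrl.camera(n); R=cv2.Rodrigues(np.array(c['rvec'],float))[0]
    return c,R,np.array(c['tvec'],float).ravel(),np.array(c['mtx'],float)
def ray(R,t,K,px,fish=False):
    x=(px[0]-K[0,2])/K[0,0]; y=(px[1]-K[1,2])/K[1,1]
    if fish:
        r=np.hypot(x,y); d=np.array([np.sin(r)*x/r,np.sin(r)*y/r,np.cos(r)])
    else: d=np.array([x,y,1.])
    return -R.T@t, R.T@d
def onz(R,t,K,px,z,fish=False):
    o,d=ray(R,t,K,px,fish); return o+d*(z-o[2])/d[2]
def proj(R,t,K,P,fish=False):
    p=(R@np.atleast_2d(P).T).T+t
    if fish:
        r=np.hypot(p[:,0],p[:,1]); th=np.arctan2(r,p[:,2]); q=p[:,:2]/r[:,None]*th[:,None]
    else: q=p[:,:2]/p[:,2:]
    return q*[K[0,0],K[1,1]]+[K[0,2],K[1,2]]
E
python3 - <<'E'
from h import *
for n in('scene','side'):
    c,R,t,K=cam(n); cv2.imwrite(f'pics/{n}0.png',c['frame']); print(n,-R.T@t)
    for th in('control_box','guard','stop_button','vial','toggle','wash_bottle','slide_box','screwdriver'):
        r=ctrl.recognise(n,th); print(th,[(np.round(a['box']).astype(int).tolist(),round(a['conf'],2)) for a in r[:3]])
s=ctrl.sense();print(s['eef_rot'],s['force'],s['width'],s['time_s'],ctrl.tcp_to_grasp)
E
```

```text
scene [ 1.24711384 -0.18200595  0.89712709]
control_box [([210, 165, 313, 265], 0.98), ([226, 214, 238, 232], 0.61)]
guard [([245, 176, 280, 213], 0.83)]
stop_button [([291, 207, 306, 219], 0.63)]
vial [([225, 216, 236, 234], 0.48)]
toggle [([289, 206, 304, 221], 0.44)]
wash_bottle [([335, 118, 372, 189], 0.64), ([307, 152, 336, 199], 0.57), ([306, 136, 325, 173], 0.53)]
slide_box [([146, 208, 190, 243], 0.72), ([242, 180, 280, 215], 0.7)]
screwdriver [([206, 178, 211, 184], 0.37), ([225, 213, 239, 234], 0.17)]
side [ 0.43312192 -0.62984272  0.88089514]
control_box [([197, 162, 299, 261], 0.98)]
guard [([227, 174, 269, 209], 0.93)]
stop_button [([207, 124, 233, 172], 0.72), ([270, 163, 287, 173], 0.63)]
vial [([278, 209, 289, 233], 0.66)]
toggle []
wash_bottle [([206, 126, 235, 170], 0.96), ([183, 87, 217, 156], 0.95), ([172, 137, 193, 177], 0.55)]
slide_box [([215, 278, 266, 336], 0.92)]
screwdriver [([173, 210, 186, 264], 0.84)]
[9.87954206e-01 1.54746513e-01 1.74846087e-05 6.18018230e-05] [1.07505859 0.61248265 0.21200568] 0.09425102605989631 0.9 0.0188
```

View pics/scene0.png

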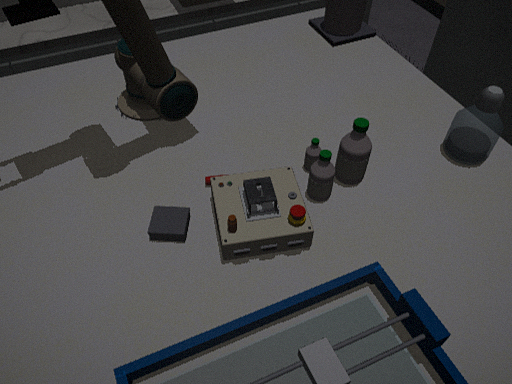

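View pics/side0.png

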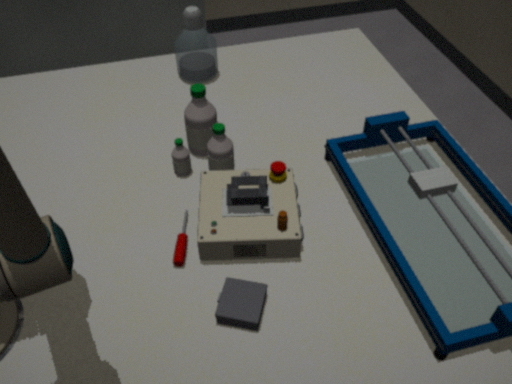

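The scene view shows the box at about (260,210), with the guard at (261,195), the stop button at (297,213) and the vial at (232,224). The side view agrees: guard (247,192), stop (278,171), vial (283,220). Next I fit the box pose to the masks.

```bash
cat > fit.py <<'E'
from h import *
from scipy.optimize import minimize
V=[]
for n in('scene','side'):
    c,R,t,K=cam(n)
    m=[a for a in ctrl.regions_of(n,'control_box')][0]['pixels'].astype(np.uint8)
    sb=[a['box'] for a in ctrl.recognise(n,'stop_button')]
    V.append((n,R,t,K,m,c['frame']))
C=np.array([[x,y,z] for x in(-.11,.11) for y in(-.11,.11) for z in(0,.075)])
def T(p,P):
    c,s=np.cos(p[2]),np.sin(p[2]); P=np.atleast_2d(P); return np.c_[p[0]+c*P[:,0]-s*P[:,1],p[1]+s*P[:,0]+c*P[:,1],P[:,2]]
def cost(p):
    e=0
    for n,R,t,K,m,f in V:
        h=cv2.convexHull(proj(R,t,K,T(p,C)).astype(np.float32))
        k=np.zeros((384*4,512*4),np.uint8); cv2.fillConvexPoly(k,np.round((h+.5)*4*16).astype(np.int32),1,shift=4)
        mh=cv2.convexHull(cv2.findNonZero(m)); mm=np.zeros_like(m); cv2.fillConvexPoly(mm,mh,1)
        M=cv2.resize(mm,None,fx=4,fy=4,interpolation=0); e+=1-(k&M).sum()/(k|M).sum()
    return e
if __name__=='__main__':
    n,R,t,K,m,f=V[1]
    c0=onz(R,t,K,(247,208),.05)
    b=min((minimize(cost,[c0[0],c0[1],y],method='Nelder-Mead',options=dict(initial_simplex=[[c0[0],c0[1],y],[c0[0]+.02,c0[1],y],[c0[0],c0[1]+.02,y],[c0[0],c0[1],y+.2]],xatol=1e-4)) for y in(-.6,-.3,0,.3,.6)),key=lambda r:r.fun)
    print(b.x,b.fun)
    ims=[]
    P=T(b.x,np.array([[-.11,-.11,.075],[-.11,.11,.075],[.11,.11,.075],[.11,-.11,.075],[.072,.076,.113],[-.045,-.033,.099],[-.045,.033,.099],[.04,0,.089]]))
    for n,R,t,K,m,f in V:
        q=proj(R,t,K,P); o=np.array(q.mean(0)-[64,64],int); s=6
        im=cv2.resize(f[o[1]:o[1]+128,o[0]:o[0]+66*2],None,fx=3,fy=3,interpolation=cv2.INTER_CUBIC)
        for u in q: cv2.circle(im,tuple(int(v) for v in (u-o+.5)*3),3,(255,0,255),1)
        ims.append(im)
    cv2.imwrite('pics/fit.png',np.hstack(ims))
E
python3 fit.py
```

```text
[ 0.61291061  0.11904131 -0.22038558] 0.1215353275286013
```

View pics/fit.png

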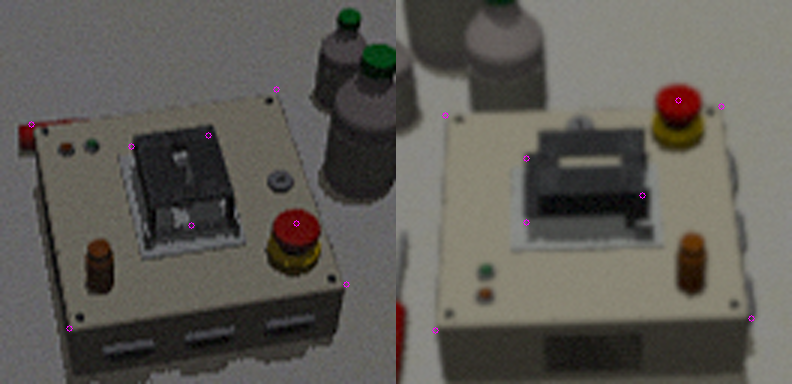

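The fit lies within about 1 px, or a few mm: box at (0.613, 0.119), yaw -0.22. I'll move in front of it with the fingers shut, keeping the height.

Request:
{"method": "jog_arm", "body": {
  "steps": [
    {"fingers":-1,"slide":[0.65,-0.73,0],"turn":0},
    {"fingers":-1,"slide":[0.65,-0.73,0],"turn":0},
    {"fingers":-1,"slide":[0.65,-0.73,0],"turn":0},
    {"fingers":-1,"slide":[0.65,-0.73,0],"turn":0},
    {"fingers":-1,"slide":[0.65,-0.73,0],"turn":0}
  ]
}}

```text
time_s: 1.7
eef_pos: [0.2554, -0.3673, 0.2055]
eef_rot: [0.988, 0.154, 0.0, 0.0]
force: [0.8, 0.2, 0.3]
width: 0.0575
grasp_force: 0.0
```

Request:
{"method": "jog_arm", "body": {
  "steps": [
    {"fingers":-1,"slide":[0.65,-0.73,0],"turn":0},
    {"fingers":-1,"slide":[0.65,-0.73,0],"turn":0},
    {"fingers":-1,"slide":[0.65,-0.73,0],"turn":0},
    {"fingers":-1,"slide":[0.65,-0.73,0],"turn":0},
    {"fingers":-1,"slide":[0.65,-0.73,0],"turn":0}
  ]
}}

```text
time_s: 2.2
eef_pos: [0.3345, -0.1886, 0.2057]
eef_rot: [0.988, 0.155, 0.0, 0.0]
force: [0.4, 0.1, 0.2]
width: 0.0174
grasp_force: 0.0
```

Request:
{"method": "jog_arm", "body": {
  "steps": [
    {"fingers":-1,"slide":[0.65,-0.73,0],"turn":0},
    {"fingers":-1,"slide":[0.65,-0.73,0],"turn":0},
    {"fingers":-1,"slide":[0.65,-0.73,0],"turn":0},
    {"fingers":-1,"slide":[0.65,-0.73,0],"turn":0},
    {"fingers":-1,"slide":[0.65,-0.73,0],"turn":0}
  ]
}}

```text
time_s: 2.7
eef_pos: [0.4137, -0.0096, 0.2057]
eef_rot: [0.988, 0.155, 0.0, 0.0]
force: [0.2, 0.1, -0.5]
width: 0.0004
grasp_force: 0.0
```

Request:
{"method": "jog_arm", "body": {
  "steps": [
    {"fingers":-1,"slide":[0,0,0],"turn":1},
    {"fingers":-1,"slide":[0,0,0],"turn":1},
    {"fingers":-1,"slide":[0,0,0],"turn":1},
    {"fingers":-1,"slide":[0,0,0],"turn":1},
    {"fingers":-1,"slide":[0,0,0],"turn":1}
  ]
}}

```text
time_s: 3.2
eef_pos: [0.4132, -0.0111, 0.2055]
eef_rot: [0.995, -0.096, 0.0, 0.0]
force: [0.7, -0.2, 0.2]
width: -0.0
grasp_force: 0.0
```

```bash
python3 - <<'E'
from h import *
s=ctrl.sense();p=np.array([.6129,.119,-.2204]);c,sn=np.cos(p[2]),np.sin(p[2])
d=np.array(s['eef_pos'][:2])-p[:2];print(s['time_s'],s['eef_pos'],s['eef_rot'],'box frame',c*d[0]+sn*d[1],-sn*d[0]+c*d[1],s['force'],s['width'])
C,R,t,K=cam('wrist');print(-R.T@t,K[0,0]);cv2.imwrite('pics/w1.png',C['frame'])
E
```

```text
3.2 [ 0.41322021 -0.01107183  0.20553565] [ 9.95348539e-01 -9.63393418e-02  1.19932122e-04  6.00584405e-05] box frame -0.1664132504095186 -0.17057938987174973 [ 0.67455973 -0.1946709   0.2118629 ] -9.885407329206339e-06
[ 0.47829053 -0.02276294  0.38416178] 297.3186396354542
```

View pics/w1.png

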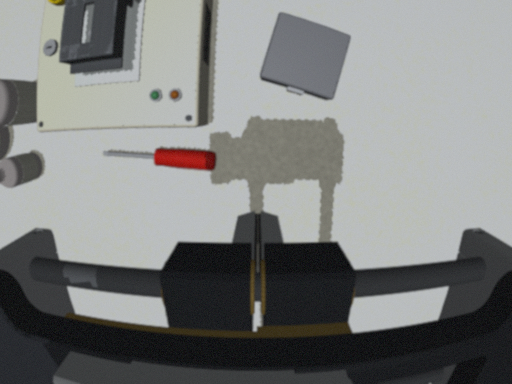

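The wrist view shows the box top-left with the guard at (95,35), the lamps at (165,95) and the screwdriver at (160,157). The shut fingertips are at about (258,215). I'll centre on the guard's front and look again.

Request:
{"method": "jog_arm", "body": {
  "steps": [
    {"fingers":-1,"slide":[0.1,-1,0],"turn":0},
    {"fingers":-1,"slide":[0.1,-1,0],"turn":0},
    {"fingers":-1,"slide":[0.1,-1,0],"turn":0},
    {"fingers":-1,"slide":[0.1,-1,0],"turn":0},
    {"fingers":-1,"slide":[0.1,-0.25,0],"turn":0.27}
  ]
}}

```text
time_s: 3.75
eef_pos: [0.4656, 0.1555, 0.2055]
eef_rot: [0.994, -0.106, 0.0, -0.001]
force: [-0.3, -1.1, 0.1]
width: 0.0004
grasp_force: 0.0
```

```bash
python3 - <<'E'
from h import *
from fit import T
s=ctrl.sense();p=np.array([.6129,.119,-.2204]);c,sn=np.cos(p[2]),np.sin(p[2])
d=np.array(s['eef_pos'][:2])-p[:2];print(s['time_s'],s['eef_pos'],s['eef_rot'],'box frame',c*d[0]+sn*d[1],-sn*d[0]+c*d[1])
C,R,t,K=cam('wrist');f=cv2.resize(C['frame'],None,fx=1.5,fy=1.5)
P=T(p,np.array([[-.11,-.11,.075],[-.11,.11,.075],[.11,.11,.075],[.11,-.11,.075],[.072,.076,.113],[-.045,-.033,.1],[-.045,.033,.1],[-.036,.033,.124],[-.036,-.033,.124]]))
for u in proj(R,t,K,P,True): print(u.round(1)); cv2.circle(f,tuple(int(v) for v in (u+.5)*1.5),3,(255,0,255),1)
cv2.imwrite('pics/w2.png',f)
E
```

```text
4.05 [0.46436196 0.15109916 0.20544116] [ 9.94157913e-01 -1.07934846e-01 -1.44413615e-04  3.02530222e-04] box frame -0.15196243458173828 -0.001150699648374283
[359.3 142.9]
[155.7 142. ]
[161.7 -43.6]
[355.  -42.6]
[180.4 -35.1]
[292.7  75.6]
[222.9  75.3]
[219.9  61.6]
[295.9  61.9]
```

View pics/w2.png

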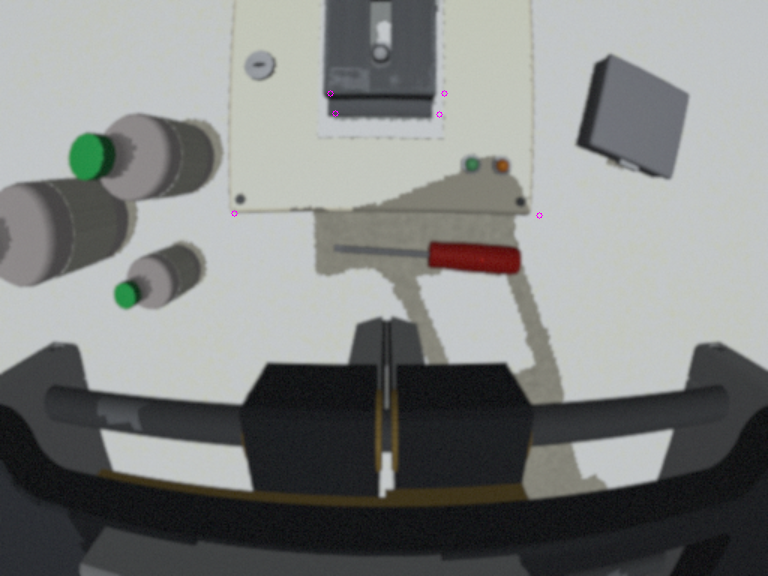

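The wrist view (1.5x) shows the lip's front edge from (330,117) to (433,117) and the toggle in the slot at (380,50), still leaning towards the operator. The guard is about 4 mm further to +y than my fit. I'll correct that, descend to 13 mm over the box's top, and approach.

Request:
{"method": "jog_arm", "body": {
  "steps": [
    {"fingers":-1,"slide":[0,-0.1,0.95],"turn":0.04},
    {"fingers":-1,"slide":[0,0,0.95],"turn":0},
    {"fingers":-1,"slide":[0,0,0.95],"turn":0},
    {"fingers":-1,"slide":[0,0,0.05],"turn":0},
    {"fingers":-1,"slide":[0,0,0],"turn":0}
  ]
}}

```text
time_s: 4.6
eef_pos: [0.4655, 0.1552, 0.0896]
eef_rot: [0.994, -0.11, -0.0, 0.0]
force: [0.3, 0.3, 0.5]
width: 0.0005
grasp_force: 0.0
```

Request:
{"method": "jog_arm", "body": {
  "steps": [
    {"fingers":-1,"slide":[0.8,0,0],"turn":0},
    {"fingers":-1,"slide":[0.8,0,0],"turn":0},
    {"fingers":-1,"slide":[0.5,0,0],"turn":0},
    {"fingers":-1,"slide":[0,0,0],"turn":0},
    {"fingers":-1,"slide":[0,0,0],"turn":0}
  ]
}}

```text
time_s: 5.1
eef_pos: [0.548, 0.1375, 0.091]
eef_rot: [0.994, -0.11, 0.001, -0.0]
force: [0.3, -0.2, 0.4]
width: 0.0006
grasp_force: 0.0
```

Request:
{"method": "jog_arm", "body": {
  "steps": [
    {"fingers":-1,"slide":[0.1,0,0],"turn":0},
    {"fingers":-1,"slide":[0.1,0,0],"turn":0}
  ]
}}

```text
time_s: 5.3
eef_pos: [0.5547, 0.136, 0.0901]
eef_rot: [0.994, -0.11, 0.0, -0.0]
force: [0.3, -0.0, 0.3]
width: 0.0003
grasp_force: 0.0
```

Request:
{"method": "jog_arm", "body": {
  "steps": [
    {"fingers":-1,"slide":[0.08,0,0],"turn":0},
    {"fingers":-1,"slide":[0.08,0,0],"turn":0},
    {"fingers":-1,"slide":[0,0,0],"turn":0}
  ]
}}

```text
time_s: 5.6
eef_pos: [0.5599, 0.1349, 0.0893]
eef_rot: [0.994, -0.11, -0.002, -0.0]
force: [-5.3, 1.9, 3.6]
width: 0.0003
grasp_force: 2.4
```

Request:
{"method": "jog_arm", "body": {
  "steps": [
    {"fingers":-1,"slide":[0.06,0,0],"turn":0},
    {"fingers":-1,"slide":[0,0,0],"turn":0}
  ]
}}

```text
time_s: 5.8
eef_pos: [0.5599, 0.1348, 0.0892]
eef_rot: [0.994, -0.11, -0.004, -0.0]
force: [-8.2, 2.5, 7.1]
width: 0.0004
grasp_force: 4.4
```

Contact, with high friction. Now I lift along the lip's arc.

Request:
{"method": "jog_arm", "body": {
  "steps": [
    {"fingers":-1,"slide":[0.03,0,-0.2],"turn":0},
    {"fingers":-1,"slide":[0.05,0,-0.2],"turn":0},
    {"fingers":-1,"slide":[0.08,0,-0.2],"turn":0},
    {"fingers":-1,"slide":[0.1,0,-0.2],"turn":0}
  ]
}}

```text
time_s: 6.2
eef_pos: [0.5699, 0.1325, 0.1207]
eef_rot: [0.994, -0.11, -0.004, -0.0]
force: [-6.5, 2.5, 1.8]
width: 0.0005
grasp_force: 3.6
```

```bash
cat > look.py <<'E'
import sys
from h import *
c,R,t,K=cam('side'); f=cv2.resize(c['frame'][110:270,170:340],None,fx=3.5,fy=3.5,interpolation=cv2.INTER_CUBIC)
cv2.imwrite('pics/'+sys.argv[1],f); print(ctrl.sense()['time_s'])
E
python3 look.py l1.png
```

```text
6.25
```

View pics/l1.png

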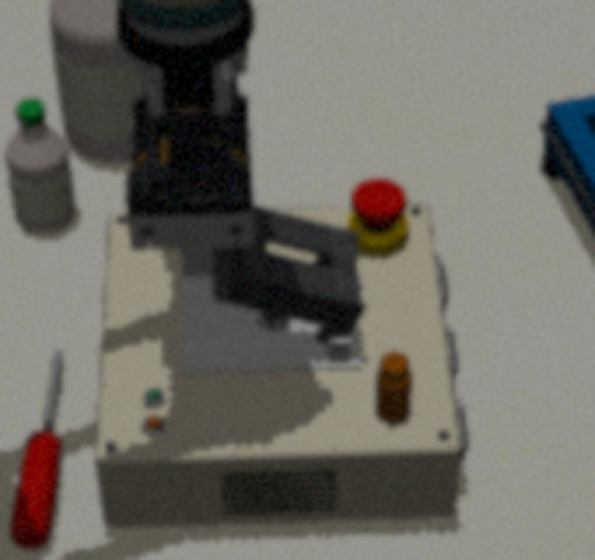

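The guard is about 0.35 rad up, resting on the finger's front face at (225,275). I'll follow the arc further until sliding down is safe.

Request:
{"method": "jog_arm", "body": {
  "steps": [
    {"fingers":-1,"slide":[0.1,0,-0.17],"turn":0},
    {"fingers":-1,"slide":[0.11,0,-0.17],"turn":0},
    {"fingers":-1,"slide":[0.13,0,-0.17],"turn":0},
    {"fingers":-1,"slide":[0.14,0,-0.14],"turn":0}
  ]
}}

```text
time_s: 6.65
eef_pos: [0.5925, 0.1274, 0.1478]
eef_rot: [0.994, -0.11, -0.001, 0.0]
force: [-2.6, 0.1, 1.7]
width: 0.0004
grasp_force: 1.2
```

Request:
{"method": "jog_arm", "body": {
  "steps": [
    {"fingers":-1,"slide":[0,0,0.15],"turn":0},
    {"fingers":-1,"slide":[0,0,0.15],"turn":0}
  ]
}}

```text
time_s: 6.85
eef_pos: [0.5928, 0.1276, 0.1352]
eef_rot: [0.994, -0.11, -0.0, -0.0]
force: [-3.9, 0.8, 3.3]
width: 0.0007
grasp_force: 2.1
```

Request:
{"method": "jog_arm", "body": {
  "steps": [
    {"fingers":-1,"slide":[-0.15,0,0.15],"turn":0},
    {"fingers":-1,"slide":[0,0,0.15],"turn":0},
    {"fingers":-1,"slide":[0,0,0.1],"turn":0}
  ]
}}

```text
time_s: 7.15
eef_pos: [0.5778, 0.1308, 0.1182]
eef_rot: [0.994, -0.11, -0.009, -0.001]
force: [-21.0, 5.8, 16.6]
width: 0.0003
grasp_force: 11.1
```

The guard jams against the finger at this lower angle. I'll go back up the arc and descend further forward, where it slid freely.

Request:
{"method": "jog_arm", "body": {
  "steps": [
    {"fingers":-1,"slide":[0.05,0,-0.2],"turn":0},
    {"fingers":-1,"slide":[0.1,0,-0.2],"turn":0},
    {"fingers":-1,"slide":[0.1,0,-0.1],"turn":0},
    {"fingers":-1,"slide":[0.0,0,0],"turn":0}
  ]
}}

```text
time_s: 7.55
eef_pos: [0.5983, 0.1262, 0.1398]
eef_rot: [0.994, -0.11, 0.001, 0.0]
force: [-1.0, 0.7, -0.1]
width: 0.0004
grasp_force: 0.7
```

```bash
python3 look.py l2.png
```

```text
7.6
```

View pics/l2.png

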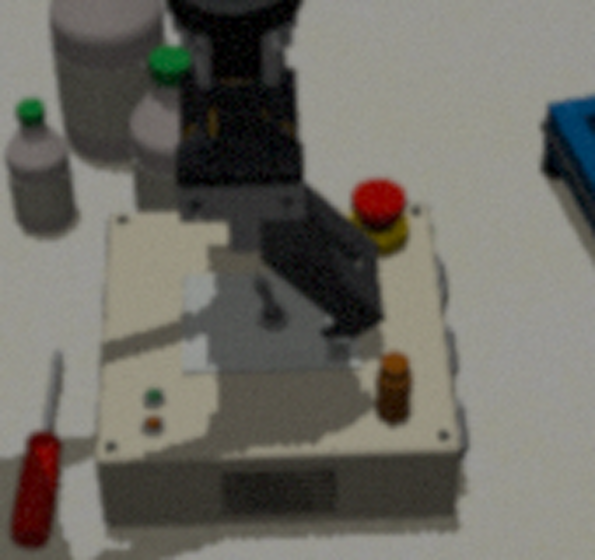

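The side view shows the guard wide open on the finger. The toggle is clearly visible and off at (265,290), just ahead of and below the fingertip at (245,250). I'll slide down above the toggle's height, step back, then go down behind it.

Request:
{"method": "jog_arm", "body": {
  "steps": [
    {"fingers":-1,"slide":[0,0,0.2],"turn":0},
    {"fingers":-1,"slide":[0,0,0.2],"turn":0},
    {"fingers":-1,"slide":[0,0,0],"turn":0}
  ]
}}

```text
time_s: 7.9
eef_pos: [0.5955, 0.1266, 0.1214]
eef_rot: [0.994, -0.11, -0.002, 0.0]
force: [-1.1, 0.3, -0.7]
width: 0.0004
grasp_force: 0.6
```

Request:
{"method": "jog_arm", "body": {
  "steps": [
    {"fingers":-1,"slide":[-0.1,0,0],"turn":0},
    {"fingers":-1,"slide":[-0.1,0,0],"turn":0},
    {"fingers":-1,"slide":[0,0,0.1],"turn":0}
  ]
}}

```text
time_s: 8.2
eef_pos: [0.5875, 0.1287, 0.12]
eef_rot: [0.994, -0.11, -0.001, -0.0]
force: [-6.1, 1.7, 6.5]
width: 0.0002
grasp_force: 3.4
```

Request:
{"method": "jog_arm", "body": {
  "steps": [
    {"fingers":-1,"slide":[0.05,0,0.1],"turn":0},
    {"fingers":-1,"slide":[0,0,0.1],"turn":0},
    {"fingers":-1,"slide":[0,0,0],"turn":0}
  ]
}}

```text
time_s: 8.5
eef_pos: [0.5885, 0.1284, 0.1115]
eef_rot: [0.994, -0.11, -0.002, -0.0]
force: [-5.0, 0.8, 3.5]
width: 0.0005
grasp_force: 2.6
```

Request:
{"method": "jog_arm", "body": {
  "steps": [
    {"fingers":-1,"slide":[0,0,0.1],"turn":0},
    {"fingers":-1,"slide":[0,0,0.1],"turn":0},
    {"fingers":-1,"slide":[0,0,0],"turn":0}
  ]
}}

```text
time_s: 8.8
eef_pos: [0.5893, 0.1283, 0.1034]
eef_rot: [0.994, -0.11, -0.001, -0.0]
force: [-4.1, 2.0, 3.6]
width: 0.0005
grasp_force: 2.3
```

Request:
{"method": "jog_arm", "body": {
  "steps": [
    {"fingers":-1,"slide":[0.15,0,0],"turn":0},
    {"fingers":-1,"slide":[0.15,0,0],"turn":0},
    {"fingers":-1,"slide":[0,0,0],"turn":0}
  ]
}}

```text
time_s: 9.1
eef_pos: [0.6036, 0.125, 0.1038]
eef_rot: [0.994, -0.11, 0.001, 0.0]
force: [-2.2, -0.3, 1.6]
width: 0.001
grasp_force: 1.1
```

```bash
python3 look.py l3.png
```

```text
9.15
```

View pics/l3.png

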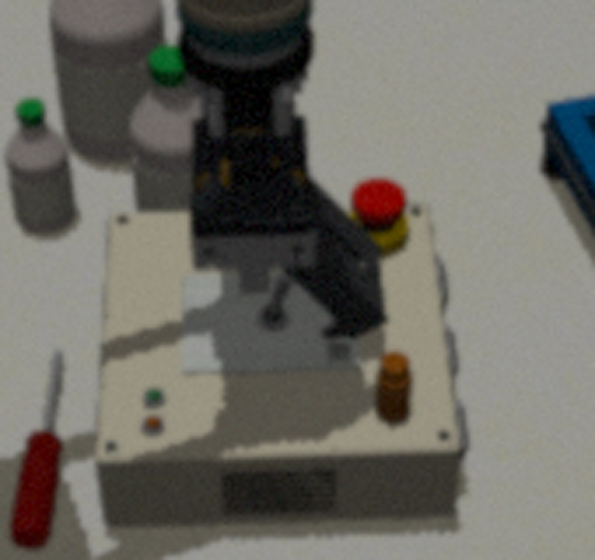

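The toggle now leans towards the hinge: base (272,315), tip (288,278). I'm drawing the finger straight out.

Request:
{"method": "jog_arm", "body": {
  "steps": [
    {"fingers":-1,"slide":[-0.5,0,0],"turn":0},
    {"fingers":-1,"slide":[-0.7,0,0],"turn":0},
    {"fingers":-1,"slide":[-0.9,0,0],"turn":0},
    {"fingers":-1,"slide":[-0.9,0,0],"turn":0},
    {"fingers":-1,"slide":[0,0,0],"turn":0}
  ]
}}

```text
time_s: 9.65
eef_pos: [0.481, 0.1519, 0.1031]
eef_rot: [0.994, -0.109, -0.001, 0.0]
force: [-0.0, -0.1, 0.1]
width: 0.0002
grasp_force: 0.0
```

Request:
{"method": "jog_arm", "body": {
  "steps": [
    {"fingers":-1,"slide":[0,0,-0.9],"turn":0},
    {"fingers":-1,"slide":[-0.5,0,-0.9],"turn":0},
    {"fingers":-1,"slide":[-0.5,0,-0.9],"turn":0},
    {"fingers":-1,"slide":[0,0,0],"turn":0},
    {"fingers":-1,"slide":[0,0,0],"turn":0}
  ]
}}

```text
time_s: 10.15
eef_pos: [0.4482, 0.1602, 0.2124]
eef_rot: [0.994, -0.11, 0.002, -0.0]
force: [-0.3, -0.0, -0.5]
width: 0.0009
grasp_force: 0.0
```

```bash
python3 - <<'E'
from h import *
a=cam('side')[0]['frame'][110:270,170:340]; b=cam('scene')[0]['frame'][150:270,190:330]
w=cam('wrist')[0]['frame'][0:130,130:390]
f=lambda i,h:cv2.resize(i,(int(i.shape[1]*h/i.shape[0]),h),interpolation=cv2.INTER_CUBIC)
top=np.hstack([f(a,330),f(b,330)]); w=f(w,260)
o=np.zeros((590,max(top.shape[1],w.shape[1]),3),np.uint8); o[:330,:top.shape[1]]=top; o[330:,:w.shape[1]]=w
cv2.imwrite('pics/end.png',o)
E
```

```text
(no output)
```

View pics/end.png

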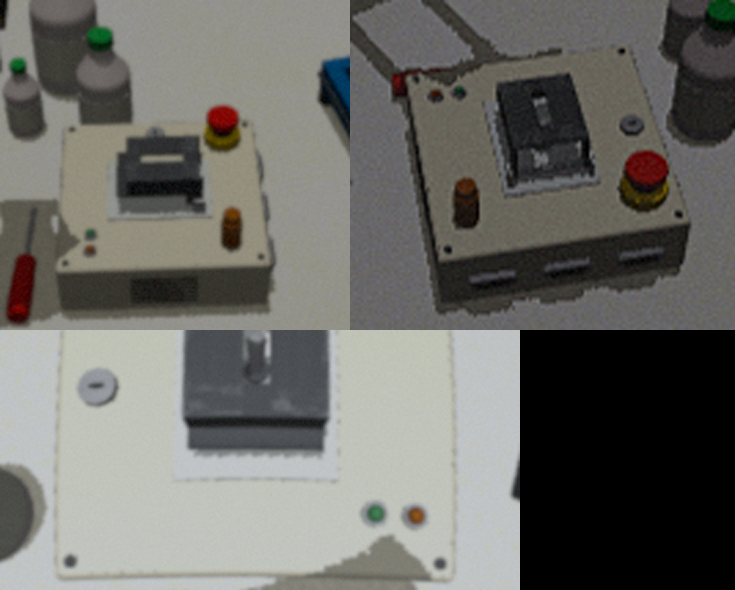

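The guard is shut in all three views, with the vial, stop button and surroundings unmoved. I'll confirm the toggle through the slot, before against after, with the predicted off and on tip positions marked.

```bash
python3 - <<'E'
from h import *
from fit import T
c,R,t,K=cam('wrist'); p=[.6125,.1225,-.2204]
g=lambda s:T(p,np.array([[s*.0089,0,.085+.0308]]))
q={s:proj(R,t,K,g(s),True)[0] for s in(-1,1)}; print(q, proj(R,t,K,T(p,[[0,0,.085]]),True))
o=np.array([225,0]); a=cv2.resize(c['frame'][0:80,225:295],None,fx=5,fy=5,interpolation=cv2.INTER_CUBIC)
for s,k in((-1,(0,0,255)),(1,(0,255,0))): cv2.circle(a,tuple(int(v) for v in (q[s]-o+.5)*5),4,k,1)
b=cv2.imread('pics/w2.png')[0:120,328:433]; b=cv2.resize(b,(350,400),interpolation=cv2.INTER_CUBIC)
cv2.imwrite('pics/cmp.png',np.hstack([b,a]))
E
```

```text
{-1: array([259.01766411,  17.81495905]), 1: array([259.00858847,   0.90203362])} [[258.8611194   19.37641322]]
```

View pics/cmp.png

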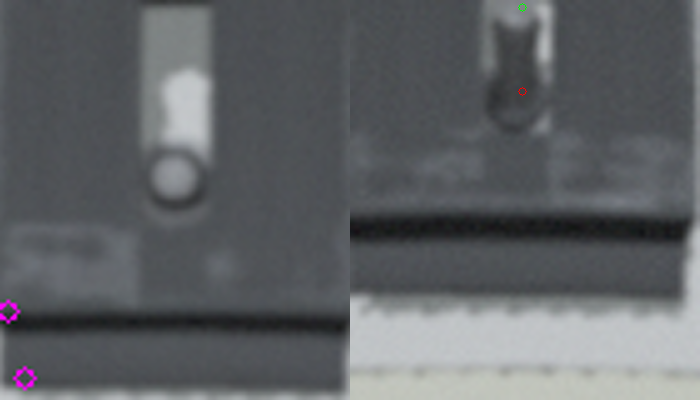

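Before, the bat's round end faced the camera at the slot's near end. Now the lever runs from its base collar up and away towards the hinge, with its end at the green "on" mark. I'm handing in.

```bash
python3 -c "
from workcell import ctrl
print(ctrl.close_job())"
```

```text
the job is handed in; nothing more can be done
None
```

The job is handed in: the toggle is flipped on towards the hinge, the guard has dropped shut over it, and the vial, the stop button and the things around the box look unmoved in the last pictures.

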